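Weigh the feeder and hold the cage lid open

TASK

Take the steel feeder out of the lid of the clear cage, keeping it upright, and set it gently into the pocket of the weighing cradle so that it sits fully down, flat and square; keep the lid shut while you do so. Then lift the cage lid with the gripper's fingers and hold it open at 45 degrees so that a carer can reach in, without letting it fall shut; it does not stay up by itself, so finish while still holding it there, and leave everything else where it stands.

Things in the scene. Friction and masses are not known exactly. Their poses are not given: they have to be found in the camera images.
- cage: clear plastic cage, 200 x 280 x 130 mm, with a lilac lid, in a black tray (236 x 300, 16 mm high), fixed to the bench. Origin: centre of the tray's underside. x points from the front (handle) to the hinge side, y along the 280 mm width. On the lid's -y half stand a teal gas filter (38 mm tall, at x 44, y -85 mm) and a 12 mm high plug (x -26, y -100 mm)
- cage_lid (a joint): opening angle of the lid in rad: 0 shut and level, growing as the front edge rises, 0.785 = 45 degrees, stop at 1.35. The lid is a plate 212 mm (x) by 296 mm, 8 mm thick, top 138 mm above the bench when shut, 0.3 to 0.6 kg. It falls shut from any angle when let go; hinge friction is slight. 1 to 3 N up at the bar lifts it
- lid_bar (a point): middle of the lid's handle: a dark round bar, 10 mm thick, 100 mm free between two side arms, parallel to the lid's front edge (cage y), 43 mm in front of it, 255 mm from the hinge line; 134 mm above the bench when shut. Moves and turns with the lid; being round it can turn between gripping fingers. Axes as the lid's: x to the hinge, y along the bar
- lid_hinge (a point): middle of the lid's hinge line, at the back edge of the cage, 134 mm above the bench; fixed, axes as the cage's; the hinge line runs along its y.
- feeder: loose steel feeder, 0.2 to 0.4 kg. Upwards: a foot tapering out from 30 x 50 to 42 x 62 mm over 34 mm, a flat flange 64 x 84 mm, 4 mm thick, an upright box 40 (x) by 60 (y) by 46 mm high. At the start it hangs by its flange in the lid's 45 x 65 mm opening, axes along the cage's. Origin: centre of the foot's underside. Grip the box across its 40 mm, 62 to 70 mm above the origin
- feeder_flange (a point): centre of the underside of the feeder's flange, 34 mm above the feeder's origin, axes as the feeder's
- cradle_pocket (a point): centre of the mouth of the weighing cradle's pocket, 50 mm above the bench: a 45 (x) by 65 mm (y) opening edged in yellow in a flat black frame 100 x 130 mm, 12 mm thick. The foot goes through it until the flange lies on the frame; feeder x along pocket x, either way round. Fixed, on a 150 x 170 mm base; a 22 mm high readout lies 88 mm out at its -x side
- water_bottle: clear bottle with steel cap, 60 mm across, 150 mm tall, standing behind the cradle; bystander. Origin: centre of its underside
- weight: brass 200 g weight, 34 mm across, 54 mm tall, standing beside the cradle; bystander. Origin: centre of its underside
- feed_jar: brown jar with white cap, 68 mm across, 90 mm tall; bystander. Origin: centre of its underside
- screwdriver: yellow-handled screwdriver lying on the bench to the right, 180 mm long, handle 26 mm thick; bystander. Origin: its middle, on the bench
- spare_filter: teal filter cartridge, 42 mm across, 78 mm tall, standing to the left; bystander. Origin: centre of its underside
- parts_tray: blue open tray 100 x 120 x 30 mm to the right; bystander. Origin: centre of its underside
- gas_fitting: brass cylinder 22 mm across, 26 mm tall, standing in the blue tray; bystander. Origin: centre of its underside
Things that resemble listed ones, but are neither listed nor needed, are in the scene too. What is shaped like the feeder but blue or green is not meant.

How it is judged:
By the outcome, as a careful person would: the job done as asked, in the order asked, and still so for the second after the job is handed in, while the arm keeps its last pose, push and grip.
It also fails if it takes over 61 s, if anything falls off the work surface, if the arm or the gripper's body presses on something with over 40 N, if the wrist force passes 120 N, or if a joint passes its speed limit or range.

ROBOT

A 6-joint arm with a two-finger parallel gripper is mounted at the origin on the work surface. World frame = base frame: x ahead of the robot, y to its left, z up, the work surface at z = 0. Lengths are in mm, angles in rad, forces in N, time in s.
With the tool pointing down it reaches from about 275 to 975 mm from the base axis. Payload 8.4 kg.
Tool frame: the origin (TCP) lies at the very end of the fingers, on their centre line; the grasp point (between the pads) lies 19 mm behind it; z points along the fingers, y is the direction in which the jaws open and shut (so a half turn about z gives the same grasp; the last joint's range is limited). The gripper opens to 92 mm and grips with 3 to 60 N. Pads are 20 mm wide; open, the fingers measure 128 mm over their backs; the gripper's body (75 mm by 189 mm) begins 69 mm behind the grasp point.
Start: joints at [1.328, 0.353, 1.633, -0, 1.155, -0.002], TCP at [149.048, 606.97, 214.583] pointing down, gripper open.
Joint ranges: [-2.63, 2.63], [-0.92, 2.1], [0.06, 2.66], [-1.3, 4.44], [0, 2.69], [-3.02, 3.02]. Speed limits (rad/s): [2.22, 2.22, 2.79, 3.14, 3.14, 3.14].

INTERFACE

Orientations are given as a unit quaternion [w, x, y, z].
In Python, from rig import sense, get_image, camera_params, sign_off gives the robot as it stands. The module is installed in compiled form; this text tells all that it offers.
- The arm moves only by the shell command python3 -m handwheel 'ROWS'. ROWS is JSON, a list of rows, each a list of 7 numbers: the turn, a rotation vector about the world's x, y, z in rad, then the shift along the world's x, y, z in mm, then the gripper's target within -1 to 1 (shut at 1, half-way at 0, fully open at -1). In form: [[wx, wy, wz, tx, ty, tz, hand], ...]. A call has 1 to 20 rows; each row shifts and turns the pose as measured when the row begins; what a row does not reach is not made up. A row lasts 1/10 s, in which the tool goes at most 50 mm and 8.59 degrees, less where a joint would pass 70% of its speed; a pose out of reach is approached as far as the arm can. A call is refused whole if a number of a shift passes 50 or a number of a turn 0.15, either way. A call with a gripper value outside its range is refused whole. The fingers move at their own pace and stop on an object; the grip force is fixed at half the most. Time passes only in rows, so rows that do not move let the fingers close. It gives the time, the measured TCP pose, the force and the opening at its end, in the units of the state.
- sense(): the state, without advancing time (a new reading comes with each control period).
- get_image(name): name is "scene" or "top" or "wrist"; returns the picture (420x560x3 uint8, red, green, blue); there is no depth.
- camera_params(name): a dict with "intrinsics" (3x3 intrinsics, pixels), "eye" and "orientation" of the camera in the world; the wrist camera has in their place "mount" (4x4, takes a point from camera to tool coordinates, whose origin is the TCP and whose axes are the flange's). Camera axes: x right, y up, looking along -z (the intrinsics and any distortion apply to the point x, -y, -z); pixel columns grow to the right and rows downward; lengths in mm; the calibration is good to about 2 mm. A picture is of the moment at which its call begins: read the wrist's pose just before it. camera_params takes no time and is no camera call.
- sign_off(): hands the job in, once; it reports no verdict.
The state is a dict: "clock": time; "qpos": joint angles; "qd": joint speeds; "joint_torque": joint torques, N m; "tcp_pos": TCP position; "tool_rot": TCP orientation; "ft_force": force on the tool from outside, world axes, zero at the start; "torque": the same for the moment, N m; "width": finger opening in mm.
Only numpy, scipy, OpenCV 4.12 (cv2) and the standard library are available. Lean on these libraries where they do the work, as an engineer would, in place of code of your own. Each camera call takes 0.05 s, during which the arm holds its last target. There are 200 camera calls.

## Working session

There is one attempt and no reset: what is moved stays moved. The work goes in short steps, Python scripts to look and compute and a shell command to move; the robot and the scene stay as the last step left them, time stands still between calls to the robot, and variables do not carry over. Pictures are saved under pics/ and viewed, about 8 in all and at most 12, crops included, and the job is handed in when it is done.

```bash
mkdir -p pics; cat > h.py <<'E'
import numpy as np, cv2, json
from rig import sense, get_image, camera_params
from scipy.spatial.transform import Rotation as R
def snap(name, fn):
    s=sense(); im=get_image(name); cv2.imwrite('pics/'+fn, im[:,:,::-1]); 
    json.dump({'p':list(map(float,s['tcp_pos'])),'q':list(map(float,s['tool_rot']))},open('pics/'+fn+'.json','w')); return im
def cam(name, fn=None):
    c=camera_params(name); K=np.array(c['intrinsics'])
    if 'mount' in c:
        j=json.load(open('pics/'+fn+'.json')); q=j['q']
        T=np.eye(4);T[:3,:3]=R.from_quat([q[1],q[2],q[3],q[0]]).as_matrix();T[:3,3]=j['p']
        M=T@np.array(c['mount']); return K,M[:3,3],M[:3,:3]
    o=np.array(c['orientation'],float)
    Rm=o if o.shape==(3,3) else R.from_quat([o[1],o[2],o[3],o[0]]).as_matrix()
    return K,np.array(c['eye'],float),Rm
def ray(name,uv,z,fn=None):
    K,e,Rm=cam(name,fn); uv=np.atleast_2d(uv).astype(float)
    d=np.c_[uv,np.ones(len(uv))]@np.linalg.inv(K).T; d=d*[1,-1,-1]; d=d@Rm.T
    return e+d*((z-e[2])/d[:,2])[:,None]
def proj(name,P,fn=None):
    K,e,Rm=cam(name,fn); p=(np.atleast_2d(P)-e)@Rm*[1,-1,-1]; p=p@K.T; return p[:,:2]/p[:,2:]
E
python3 - <<'E'
from h import *
for n in('scene','top'): snap(n,n+'1.png'); print(n,camera_params(n))
print(camera_params('wrist')); print(sense())
a=[cv2.imread(f'pics/{n}1.png') for n in('scene','top')]
E
```

```text
scene {'intrinsics': array([[414.64231729,   0.        , 269.05521358],
       [  0.        , 414.64231729, 212.58055582],
       [  0.        ,   0.        ,   1.        ]]), 'eye': array([1171.10443003, -658.2957792 ,  905.62854148]), 'orientation': array([0.85872469, 0.37422255, 0.13861881, 0.32145639])}
top {'intrinsics': array([[408.02974678,   0.        , 280.62891135],
       [  0.        , 408.02974678, 210.03648827],
       [  0.        ,   0.        ,   1.        ]]), 'eye': array([ 478.77928024,  -28.2185947 , 1364.43816761]), 'orientation': array([-0.70137189, -0.04168183,  0.02701542,  0.71106277])}
{'intrinsics': array([[322.04630036,   0.        , 284.29188477],
       [  0.        , 322.04630036, 211.66500999],
       [  0.        ,   0.        ,   1.        ]]), 'mount': array([[ 1.14765049e-03,  9.69299665e-01,  2.45879733e-01,
         6.82969737e+01],
       [ 9.99999318e-01, -1.05919318e-03, -4.92005215e-04,
         8.38710227e-01],
       [-2.16466354e-04,  2.45880130e-01, -9.69300219e-01,
        -1.68954267e+02],
       [ 0.00000000e+00,  0.00000000e+00,  0.00000000e+00,
         1.00000000e+00]])}
{'clock': 0.1, 'qpos': array([ 1.32759138e+00,  3.53600684e-01,  1.63402860e+00, -1.44393384e-05,
        1.15520829e+00, -2.40392457e-03]), 'qd': array([-1.73704276e-03, -6.10373751e-04, -3.62213730e-03,  1.79871503e-03,
        4.25299196e-04,  2.39184885e-05]), 'joint_torque': array([-4.37037479e-04, -5.94902980e+01, -3.34932196e+01,  6.98699034e-02,
        1.85588765e-02, -6.84503266e-05]), 'tcp_pos': array([148.95289096, 606.54420422, 213.93849363]), 'tool_rot': array([-6.96951498e-05,  1.20106909e-01,  9.92760768e-01, -6.18580063e-04]), 'ft_force': array([ 0.52530949, -0.78503525, -0.18876426]), 'torque': array([ 0.02106465, -0.01816909,  0.04767909]), 'width': 92.02797740435307}
```

View pics/scene1.png

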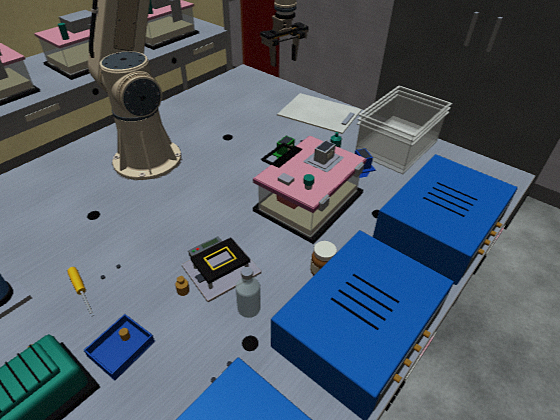

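View pics/top1.png

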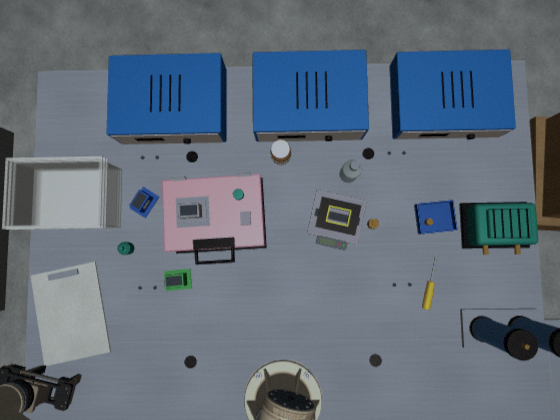

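Top view shows the cage's pink lid centred near (213,213) with its handle at (215,248), and the grey feeder near (190,210). The cradle's yellow pocket is at (339,215). Feeder candidates are grey in the lid (190,210), blue on the bench (143,202) and green on the bench (178,280), so I choose the grey one. Next I measure and check it in a crop.

```bash
python3 - <<'E'
from h import *
im=cv2.imread('pics/top1.png'); hsv=cv2.cvtColor(im,cv2.COLOR_BGR2HSV)
def rect(m,z,n,roi):
    mm=np.zeros_like(m);x0,y0,x1,y1=roi;mm[y0:y1,x0:x1]=m[y0:y1,x0:x1]
    cs,_=cv2.findContours(mm,cv2.RETR_EXTERNAL,cv2.CHAIN_APPROX_NONE);c=max(cs,key=cv2.contourArea)
    P=ray('top',c[:,0,:],z)[:,:2].astype(np.float32); print(n,cv2.boundingRect(c),cv2.minAreaRect(P)); return P
print('px',hsv[190,230],hsv[210,190],hsv[203,190],hsv[206,339])
pink=cv2.inRange(hsv,(150,30,80),(180,255,255)); rect(pink,138,'lid',(150,160,280,265))
yel=cv2.inRange(hsv,(20,110,90),(38,255,255)); rect(yel,50,'pocket',(300,180,375,250))
blk=cv2.inRange(hsv,(0,0,0),(180,255,60)); rect(blk,50,'frame',(305,190,362,240)); rect(blk,134,'handle',(185,230,245,268))
np_=cv2.inRange(hsv,(0,0,60),(148,255,255)); rect(cv2.inRange(hsv,(90,0,40),(148,255,255)),142,'flange',(172,190,215,232))
c=np.hstack([cv2.resize(im[175:270,155:270],None,fx=3.4,fy=3.4,interpolation=2),cv2.resize(im[175:270,300:385],None,fx=3.4,fy=3.4,interpolation=2)]);cv2.imwrite('pics/crop1.png',c);print(c.shape)
E
```

```text
px [166  39 169] [112  46  61] [113  31 140] [20 16 49]
lid (162, 174, 102, 78) ((594.8333740234375, 204.09149169921875), (220.39918518066406, 302.8669738769531), 2.7485783100128174)
pocket (326, 205, 26, 22) ((587.0317993164062, -186.94036865234375), (75.442138671875, 56.634971618652344), 76.58525085449219)
frame (316, 197, 45, 38) ((587.0488891601562, -184.53834533691406), (139.071533203125, 97.26795196533203), 76.44506072998047)
handle (185, 238, 60, 26) ((479.26171875, 197.264892578125), (72.99674224853516, 178.75001525878906), 2.799015760421753)
flange (176, 196, 34, 32) ((597.667236328125, 263.81939697265625), (89.61884307861328, 99.78170013427734), 2.9451799392700195)
(323, 680, 3)
```

View pics/crop1.png

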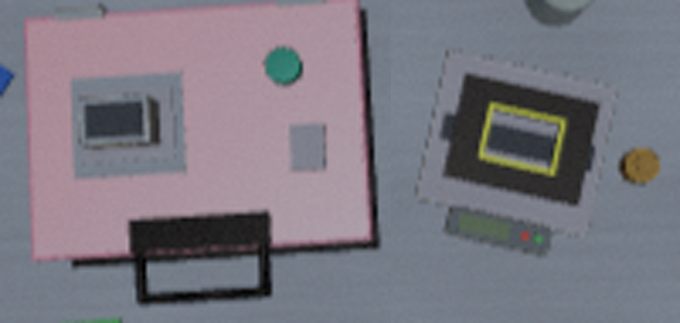

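Crop confirms the grey steel feeder in the lid, its box top at about crop (114,121), i.e. image (188.5,210.6). The cradle's yellow pocket is empty. I move above the feeder for a close look.

```bash
python3 -m handwheel '[[0,0,-0.09,20,-20,30,-1],[0,0,-0.09,32,-24,10,-1],[0,0,-0.09,32,-24,10,-1],[0,0,-0.09,32,-24,10,-1],[0,0,-0.09,32,-24,10,-1],[0,0,-0.09,32,-24,10,-1],[0,0,-0.09,32,-24,0,-1],[0,0,-0.09,32,-24,0,-1],[0,0,-0.09,32,-24,0,-1],[0,0,-0.09,32,-24,0,-1],[0,0,-0.09,32,-24,0,-1],[0,0,-0.09,32,-24,0,-1],[0,0,-0.09,32,-24,0,-1],[0,0,-0.09,32,-24,0,-1],[0,0,0,0,0,0,-1],[0,0,0,0,0,0,-1]]'
python3 - <<'E'
from h import *
print(ray('top',[[188.5,210.6]],188))
snap('wrist','w1.png')
s=sense();q=s['tool_rot'];M=R.from_quat([q[1],q[2],q[3],q[0]]).as_matrix();print(s['tcp_pos'],np.degrees(np.arctan2(M[1,1],M[0,1])),M[:,2],s['qpos'])
E
```

```text
clock: 1.7
tcp_pos: [597.2, 256.0, 290.8]
tool_rot: [-0.003, 0.7, 0.714, -0.004]
ft_force: [-0.5, 0.3, -0.7]
width: 91.7
[[595.97642326 263.74906475 188.        ]]
[597.0555685  256.10650114 290.78861604] 1.1863586078943154 [-0.00908541 -0.00138065 -0.99995777] [0.40164016 0.33854568 1.48377823 0.00234979 1.32817167 0.38035417]
```

View pics/w1.png

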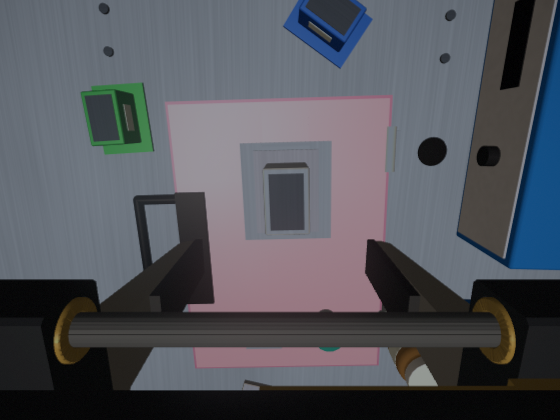

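The wrist view shows the feeder box top at about (287,201), the grey steel plate around it, and the blue and green decoys clearly apart from it. Now I refine from edge profiles.

```bash
python3 - <<'E'
from h import *
im=cv2.imread('pics/w1.png'); g=cv2.cvtColor(im,cv2.COLOR_BGR2GRAY).astype(int)
print('cols 236..338 r195-210',list(g[195:211,236:338].mean(0).astype(int)))
print('rows 136..248 c280-295',list(g[136:248,280:296].mean(1).astype(int)))
hsv=cv2.cvtColor(im,cv2.COLOR_BGR2HSV);pink=cv2.inRange(hsv,(150,30,60),(180,255,255))
def edge(rows,side):
    return np.array([[np.where(pink[r,150:400])[0][0 if side<0 else -1]+150,r] for r in rows],float)
rows=np.r_[105:185]
L=ray('wrist',edge(rows,-1),138,'w1.png')[:,:2];Rr=ray('wrist',edge(rows,1),138,'w1.png')[:,:2]
for P in(L,Rr):
    v=cv2.fitLine(P.astype(np.float32),cv2.DIST_HUBER,0,.01,.01).ravel();yaw=-np.degrees(np.arctan(v[0]/v[1]));print('yaw',yaw,'x at y=264',v[2]+(264-v[3])*v[0]/v[1])
T=np.array([[c,np.where(pink[90:130,c])[0][0]+90] for c in range(180,380)],float);P=ray('wrist',T,138,'w1.png')[:,:2]
v=cv2.fitLine(P.astype(np.float32),cv2.DIST_HUBER,0,.01,.01).ravel();print('top edge yaw',np.degrees(np.arctan(v[1]/v[0])),'y at x=595',v[3]+(595-v[2])*v[1]/v[0])
b=np.array([[264,169],[309,169],[264,235],[310,235]]);print('box z188',ray('wrist',b,188,'w1.png'))
E
```

```text
cols 236..338 r195-210 [np.int64(145), np.int64(145), np.int64(145), np.int64(145), np.int64(145), np.int64(144), np.int64(142), np.int64(128), np.int64(118), np.int64(117), np.int64(118), np.int64(117), np.int64(116), np.int64(118), np.int64(119), np.int64(119), np.int64(119), np.int64(118), np.int64(119), np.int64(120), np.int64(122), np.int64(122), np.int64(123), np.int64(123), np.int64(120), np.int64(120), np.int64(120), np.int64(115), np.int64(110), np.int64(119), np.int64(120), np.int64(121), np.int64(117), np.int64(95), np.int64(64), np.int64(65), np.int64(64), np.int64(64), np.int64(65), np.int64(65), np.int64(64), np.int64(64), np.int64(64), np.int64(64), np.int64(63), np.int64(63), np.int64(63), np.int64(63), np.int64(63), np.int64(63), np.int64(62), np.int64(64), np.int64(64), np.int64(63), np.int64(62), np.int64(63), np.int64(63), np.int64(63), np.int64(63), np.int64(63), np.int64(62), np.int64(61), np.int64(62), np.int64(62), np.int64(62), np.int64(61), np.int64(62), np.int64(73), np.int64(105), np.int64(118), np.int64(119), np.int64(119), np.int64(112), np.int64(100), n
[... 1652 characters left out ...]
p.int64(64), np.int64(64), np.int64(64), np.int64(64), np.int64(64), np.int64(65), np.int64(65), np.int64(65), np.int64(65), np.int64(65), np.int64(104), np.int64(118), np.int64(120), np.int64(119), np.int64(114), np.int64(118), np.int64(119), np.int64(119), np.int64(120), np.int64(134), np.int64(137), np.int64(137), np.int64(137), np.int64(137), np.int64(137), np.int64(136), np.int64(136), np.int64(136)]
yaw 2.8454404 x at y=264 485.18646
yaw -0.8737903 x at y=264 694.2702
top edge yaw 2.8931324 y at x=595 354.67163
box z188 [[579.21144438 293.2340071  188.        ]
 [617.09609257 294.08583372 188.        ]
 [579.54387257 234.74495088 188.        ]
 [620.32896619 235.75214537 188.        ]]
```

```bash
python3 -m handwheel '[[0.001,-0.009,0.029,2,8.4,-30,-1],[0,0,0,0,0,-40,-1],[0,0,0,0,0,-30,-1],[0,0,0,0,0,-20,-1],[0,0,0,0,0,-10,-1],[0,0,0,0,0,0,-1]]'
python3 - <<'E'
from h import *
s=sense();q=s['tool_rot'];M=R.from_quat([q[1],q[2],q[3],q[0]]).as_matrix();print(s['tcp_pos'],np.degrees(np.arctan2(M[1,1],M[0,1])),M[:,2])
E
```

```text
clock: 2.35
tcp_pos: [593.1, 270.9, 158.6]
tool_rot: [-0.0, 0.684, 0.729, 0.001]
ft_force: [-0.2, 0.1, 0.3]
width: 92.0
[593.07648616 270.94164988 158.56021512] 3.656423228619705 [ 0.00160099  0.00176219 -0.99999717]
```

```bash
python3 -m handwheel '[[0.002,0.001,-0.014,6,-6.5,-4,-1],[0,0,0,0,0,-3,-1],[0,0,0,0,0,0,-1]]'
python3 - <<'E'
from h import *
s=sense();q=s['tool_rot'];M=R.from_quat([q[1],q[2],q[3],q[0]]).as_matrix();print(s['tcp_pos'],np.degrees(np.arctan2(M[1,1],M[0,1])),M[:,2])
E
```

```text
clock: 2.65
tcp_pos: [600.4, 265.5, 154.1]
tool_rot: [-0.0, 0.689, 0.725, 0.003]
ft_force: [0.3, -0.1, 0.1]
width: 92.2
[600.40186242 265.49131552 154.0809304 ] 2.8966525121493674 [ 0.00404959  0.00554609 -0.99997642]
```

```bash
python3 -m handwheel '[[-0.006,0.004,0,-1.2,-1,-3,-1],[0,0,0,0,0,0,0.2],[0,0,0,0,0,0,0.3],[0,0,0,0,0,0,0.4],[0,0,0,0,0,0,0.6],[0,0,0,0,0,0,1],[0,0,0,0,0,0,1],[0,0,0,0,0,0,1],[0,0,0,0,0,0,1],[0,0,0,0,0,0,1]]'
python3 - <<'E'
from h import *
s=sense();q=s['tool_rot'];M=R.from_quat([q[1],q[2],q[3],q[0]]).as_matrix();print(s['tcp_pos'],np.degrees(np.arctan2(M[1,1],M[0,1])),M[:,2],s['ft_force'],s['torque'])
E
```

```text
clock: 3.65
tcp_pos: [599.1, 264.5, 153.0]
tool_rot: [0.0, 0.689, 0.725, 0.0]
ft_force: [-0.8, -0.2, 1.2]
width: 39.8
[599.08724002 264.48098483 152.95166024] 2.8573044290333884 [ 1.51546937e-04 -4.92805829e-06 -9.99999989e-01] [-0.83496903 -0.16526359  1.23905708] [-0.13126562  0.22012929 -0.06212414]
```

```bash
python3 -m handwheel '[[0,0,0,0,0,3,1],[0,0,0,0,0,4,1],[0,0,0,0,0,5,1],[0,0,0,0,0,6,1],[0,0,0,0,0,6,1],[0,0,0,0,0,6,1]]'
python3 - <<'E'
from h import *
s=sense();q=s['tool_rot'];M=R.from_quat([q[1],q[2],q[3],q[0]]).as_matrix();print(s['tcp_pos'],np.degrees(np.arctan2(M[1,1],M[0,1])),M[:,2],s['ft_force'],s['torque'])
E
```

```text
clock: 4.25
tcp_pos: [598.2, 263.9, 183.3]
tool_rot: [-0.0, 0.689, 0.725, -0.001]
ft_force: [-0.4, 0.3, -3.0]
width: 40.3
[598.20941427 263.8728562  183.26743353] 2.861867578800484 [-0.00240053 -0.00146733 -0.99999604] [-0.4354068   0.29919434 -3.0381736 ] [-0.07178781  0.03170113 -0.09749147]
```

```bash
python3 -m handwheel '[[0,-0.002,0,0,0,20,1],[0,0,0,0,0,30,1],[0,0,0,0,-5,30,1],[0,0,-0.019,0,-15,0,1],[0,0,-0.019,0,-25,0,1],[0,0,-0.019,0,-35,0,1],[0,0,-0.019,0,-40,0,1],[0,0,-0.019,-1,-40,0,1],[0,0,-0.019,-1,-40,0,1],[0,0,-0.019,-1,-40,0,1],[0,0,-0.019,-1,-40,0,1],[0,0,-0.019,-1,-40,0,1],[0,0,-0.019,-1,-40,0,1],[0,0,-0.019,-1,-40,0,1],[0,0,-0.019,-1,-40,0,1],[0,0,-0.019,-1,-35,0,1],[0,0,-0.019,0,-25,0,1],[0,0,-0.019,0,-15,0,1],[0,0,0,0,0,0,1],[0,0,0,0,0,0,1]]'
python3 - <<'E'
from h import *
snap('wrist','w2.png')
s=sense();q=s['tool_rot'];M=R.from_quat([q[1],q[2],q[3],q[0]]).as_matrix();print(s['tcp_pos'],np.degrees(np.arctan2(M[1,1],M[0,1])),M[:,2],s['ft_force'],s['torque'])
E
```

```text
clock: 6.25
tcp_pos: [572.4, -279.6, 250.6]
tool_rot: [-0.005, 0.793, 0.609, -0.006]
ft_force: [-0.1, 1.2, -3.4]
width: 39.8
[ 572.45192084 -279.37902945  250.69399572] -14.965058775662198 [-1.48849436e-02  8.48311974e-04 -9.99888853e-01] [-1.13367607  0.53084962 -4.41044874] [-0.07943352  0.05658434  0.01618828]
```

View pics/w2.png

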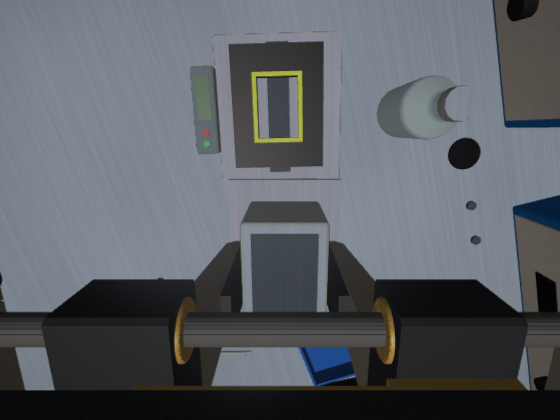

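The pocket is fully in view at (277,107) and the feeder hangs square in the jaws, its box rim at cols 243–327. I measure both.

```bash
cat > pocket.py <<'E'
from h import *
import sys
fn=sys.argv[1]
im=cv2.imread('pics/'+fn); hsv=cv2.cvtColor(im,cv2.COLOR_BGR2HSV)
m=cv2.inRange(hsv,(22,120,90),(38,255,255)); m[200:]=0
cs,_=cv2.findContours(m,cv2.RETR_CCOMP,cv2.CHAIN_APPROX_NONE); cs=sorted(cs,key=cv2.contourArea)[-2:]
for c in cs:
    P=ray('wrist',c[:,0,:],50,fn)[:,:2].astype(np.float32);print(cv2.boundingRect(c),cv2.minAreaRect(P))
g=cv2.cvtColor(im,cv2.COLOR_BGR2GRAY).astype(int)
print('row258 L',g[255:262,232:258].mean(0).astype(int).tolist(),'R',g[255:262,312:338].mean(0).astype(int).tolist())
print('col285 rows195-240',g[195:240,280:291].mean(1).astype(int).tolist())
E
python3 pocket.py w2.png
```

```text
(255, 75, 45, 65) ((586.6463012695312, -187.27870178222656), (66.60797882080078, 47.06711196899414), 76.30882263183594)
(251, 70, 52, 73) ((586.8600463867188, -186.77049255371094), (74.10499572753906, 54.34404373168945), 76.56951904296875)
row258 L [52, 50, 45, 38, 36, 36, 36, 36, 56, 106, 133, 135, 137, 138, 138, 139, 138, 137, 130, 91, 69, 70, 69, 69, 69, 70] R [68, 67, 67, 68, 68, 77, 110, 137, 136, 136, 137, 138, 138, 135, 127, 112, 64, 31, 31, 31, 31, 32, 36, 43, 48, 49]
col285 rows195-240 [136, 136, 136, 136, 136, 136, 95, 69, 65, 66, 65, 65, 66, 65, 66, 66, 66, 66, 66, 66, 66, 66, 66, 66, 66, 66, 65, 88, 116, 127, 131, 135, 139, 139, 139, 139, 139, 139, 120, 75, 69, 71, 71, 71, 70]
```

```bash
cat > st.py <<'E'
from h import *
s=sense();q=s['tool_rot'];M=R.from_quat([q[1],q[2],q[3],q[0]]).as_matrix();print(s['clock'],s['tcp_pos'].round(2),'yaw',np.degrees(np.arctan2(M[1,1],M[0,1])).round(2),M[:,2].round(4),s['ft_force'].round(2),s['torque'].round(3),s['width'])
E
python3 -m handwheel '[[-0.001,-0.015,0.025,4,20,0,1],[0,0,0,5,30,0,1],[0,0,0,5,30,-10,1],[0,0,0,0,12,-20,1],[0,0,0,0,0,-30,1],[0,0,0,0,0,-30,1],[0,0,0,0,0,-20,1],[0,0,0,0,0,-10,1],[0,0,0,0,0,0,1],[0,0,0,0,0,0,1]]'; python3 st.py
```

```text
clock: 7.3
tcp_pos: [588.2, -165.0, 130.2]
tool_rot: [0.002, 0.779, 0.627, 0.005]
ft_force: [0.2, 0.2, -3.2]
width: 39.4
7.3 [ 588.2  -165.03  130.21] yaw -12.3 [ 0.0091  0.0033 -1.    ] [ 0.23  0.25 -3.19] [-0.06   0.064 -0.008] 39.36834718305186
```

```bash
python3 -m handwheel '[[-0.003,0.009,-0.022,-1.7,-12,0,1],[0,0,0,0,-8,0,1],[0,0,0,0,0,0,1],[0,0,0,0,0,0,1]]'; python3 st.py
```

```text
clock: 7.7
tcp_pos: [588.6, -187.8, 134.0]
tool_rot: [0.002, 0.786, 0.618, 0.001]
ft_force: [-0.5, 0.4, -3.1]
width: 39.7
7.7 [ 588.62 -187.76  134.04] yaw -13.7 [ 0.0051 -0.0019 -1.    ] [-0.48  0.43 -3.12] [-0.124  0.053 -0.023] 39.66052549108558
```

```bash
python3 -m handwheel '[[0.002,0.005,0.002,-2,0.8,-14,1],[0,0,0,0,0,-12,1],[0,0,0,0,0,-6,1],[0,0,0,0,0,0,1],[0,0,0,0,0,0,1]]'; python3 st.py
```

```text
clock: 8.2
tcp_pos: [585.6, -186.9, 98.3]
tool_rot: [-0.001, 0.786, 0.618, -0.0]
ft_force: [0.3, -0.0, -3.6]
width: 40.0
8.2 [ 585.61 -186.85   98.32] yaw -13.61 [-1.6e-03  9.0e-04 -1.0e+00] [ 0.28 -0.03 -3.65] [-0.052  0.089 -0.046] 40.00778360562974
```

```bash
python3 -m handwheel '[[-0.001,-0.002,0.001,0.9,0,-8,1],[0,0,0,0,0,-6,1],[0,0,0,0,0,-3,1],[0,0,0,0,0,0,1]]'; python3 st.py
```

```text
clock: 8.6
tcp_pos: [586.9, -186.7, 80.0]
tool_rot: [0.0, 0.785, 0.619, 0.0]
ft_force: [-0.1, 0.1, -3.2]
width: 40.1
8.6 [ 586.9  -186.66   80.05] yaw -13.53 [ 1.e-03 -3.e-04 -1.e+00] [-0.14  0.09 -3.22] [-0.081  0.1    0.027] 40.0726462269485
```

```bash
python3 -m handwheel '[[0,0.001,0,-0.2,-0.2,-6,1],[0,0,0,0,0,-3,1],[0,0,0,0,0,-2,1],[0,0,0,0,0,0,1]]'; python3 st.py
```

```text
clock: 9.0
tcp_pos: [586.9, -187.0, 68.3]
tool_rot: [0.0, 0.785, 0.619, -0.0]
ft_force: [-0.1, 0.0, -2.8]
width: 39.9
9.0 [ 586.88 -186.97   68.29] yaw -13.53 [ 3.e-04 -4.e-04 -1.e+00] [-0.11  0.02 -2.76] [-0.003  0.124 -0.014] 39.887106858385614
```

No contact yet; about 3 mm to go.

```bash
python3 -m handwheel '[[0,0,0,0,0,-1.5,1],[0,0,0,0,0,-1,1],[0,0,0,0,0,0,1]]'; python3 st.py; python3 -m handwheel '[[0,0,0,0,0,-1,1],[0,0,0,0,0,0,1]]'; python3 st.py
```

```text
clock: 9.3
tcp_pos: [587.1, -187.1, 65.9]
tool_rot: [0.0, 0.785, 0.619, 0.0]
ft_force: [0.3, -0.2, -3.0]
width: 40.1
9.3 [ 587.12 -187.09   65.85] yaw -13.53 [ 8.e-04 -6.e-04 -1.e+00] [ 0.31 -0.17 -3.01] [-0.067  0.065  0.018] 40.08203172360734
clock: 9.5
tcp_pos: [587.4, -187.2, 65.1]
tool_rot: [0.001, 0.785, 0.619, 0.0]
ft_force: [-0.3, 0.0, -4.0]
width: 39.7
9.5 [ 587.38 -187.17   65.12] yaw -13.53 [ 1.4e-03 -8.0e-04 -1.0e+00] [-0.27  0.02 -3.98] [-0.103  0.083 -0.025] 39.74110311548788
```

```bash
python3 -m handwheel '[[0,0.001,0,-0.6,0.2,-0.7,1],[0,0,0,0,0,-0.5,1]]'; python3 st.py; python3 -m handwheel '[[0,0,0,0,0,-0.7,1],[0,0,0,0,0,0,1]]'; python3 st.py
```

```text
clock: 9.7
tcp_pos: [587.3, -187.2, 65.0]
tool_rot: [0.001, 0.785, 0.619, 0.0]
ft_force: [-3.5, 0.8, 4.9]
width: 39.9
9.7 [ 587.3  -187.17   64.95] yaw -13.53 [ 0.0014 -0.0012 -1.    ] [-3.53  0.76  4.86] [0.203 0.904 0.031] 39.867526597970766
clock: 9.9
tcp_pos: [587.3, -187.1, 65.1]
tool_rot: [0.001, 0.785, 0.619, 0.0]
ft_force: [0.1, 0.5, -3.0]
width: 40.2
9.9 [ 587.3  -187.13   65.09] yaw -13.53 [ 0.0015 -0.0011 -1.    ] [ 0.11  0.48 -2.99] [-0.048 -0.001  0.002] 40.18666170749328
```

Contact comes at z 65.0, the height predicted for the flange on the frame, so I release and rise.

```bash
python3 -m handwheel '[[0,0,0,0,0,-0.2,1],[0,0,0,0,0,0,0.5],[0,0,0,0,0,0,-0.2],[0,0,0,0,0,0,-0.4],[0,0,0,0,0,0,-0.4],[0,0,0,0,0,0,-0.4]]'; python3 st.py; python3 -m handwheel '[[0,0,0,0,0,8,-0.4],[0,0,0,0,0,15,-0.4],[0,0,0,0,0,30,-0.4],[0,0,0,0,0,40,-0.4],[0,0,0,0,0,40,-0.4],[0,0,0,5,-20,30,-0.4],[0,0,0,5,-30,10,-0.4],[0,0,0,5,-25,0,-0.4],[0,0,0,0,0,0,-0.4]]'
python3 - <<'E'
from h import *
snap('wrist','w3.png');
E
python3 st.py
```

```text
clock: 10.5
tcp_pos: [588.0, -187.3, 65.0]
tool_rot: [0.002, 0.785, 0.619, 0.001]
ft_force: [-0.1, -0.2, -0.3]
width: 64.3
10.5 [ 588.01 -187.33   65.03] yaw -13.53 [ 0.003  -0.0016 -1.    ] [-0.07 -0.22 -0.32] [-0.083  0.136 -0.029] 64.3113742255916
clock: 11.4
tcp_pos: [602.7, -263.8, 256.9]
tool_rot: [0.005, 0.785, 0.62, 0.002]
ft_force: [0.5, 0.3, 0.2]
width: 64.3
11.45 [ 602.57 -262.58  256.93] yaw -13.4 [ 0.0098 -0.0043 -0.9999] [-0.27 -0.08  0.37] [-0.093  0.084 -0.001] 64.26783652126142
```

View pics/w3.png

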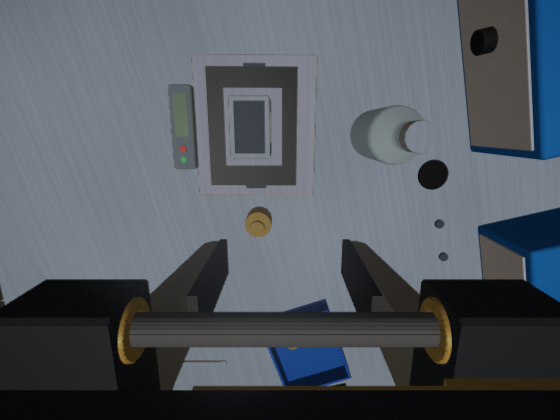

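Seated flat and square: the flange covers the yellow edge evenly, with the box at (249,127). I check its size numerically and go over to the handle.

```bash
python3 -m handwheel '[[0.004,0.01,0.02,-6,15,0,-0.4],[0,0,0.02,-10,25,0,-0.4],[0,0,0.02,-12,35,0,-0.4],[0,0,0.02,-12,38,0,-0.4],[0,0,0.02,-12,38,0,-0.4],[0,0,0.02,-12,38,0,-0.4],[0,0,0.02,-12,38,0,0.2],[0,0,0.02,-12,38,0,0.35],[0,0,0.02,-12,38,0,0.35],[0,0,0.02,-12,38,0,0.35],[0,0,0.02,-12,38,0,0.35],[0,0,0.02,-12,30,0,0.35],[0,0,0.02,-12,20,0,0.35],[0,0,0.02,-8,10,0,0.35],[0,0,0,0,0,0,0.35],[0,0,0,0,0,0,0.35]]'
python3 - <<'E'
from h import *
snap('wrist','w4.png');snap('top','top2.png')
im=cv2.imread('pics/w3.png');hsv=cv2.cvtColor(im,cv2.COLOR_BGR2HSV)
b=hsv[:,:,2]>75; b=b.astype(np.uint8)*255; m=np.zeros_like(b);m[72:182,212:292]=b[72:182,212:292]
cs,_=cv2.findContours(m,cv2.RETR_EXTERNAL,cv2.CHAIN_APPROX_NONE)
for c in cs:
    if cv2.contourArea(c)>300: print('flange@54',cv2.minAreaRect(ray('wrist',c[:,0,:],54,'w3.png')[:,:2].astype(np.float32)))
d=cv2.inRange(hsv,(0,0,0),(180,255,200)); inn=(hsv[:,:,2]<75).astype(np.uint8)*255; m[:]=0; m[98:158,230:268]=inn[98:158,230:268]
cs,_=cv2.findContours(m,cv2.RETR_EXTERNAL,cv2.CHAIN_APPROX_NONE);c=max(cs,key=cv2.contourArea);print('hollow@100',cv2.minAreaRect(ray('wrist',c[:,0,:],100,'w3.png')[:,:2].astype(np.float32)))
E
python3 st.py
```

```text
clock: 13.05
tcp_pos: [411.9, 211.1, 255.0]
tool_rot: [-0.009, 0.676, 0.737, -0.006]
ft_force: [0.5, -0.6, 0.8]
width: 30.0
flange@54 ((587.8397216796875, -186.8211669921875), (85.2879638671875, 65.4836196899414), 76.5982894897461)
hollow@100 ((587.9341430664062, -186.8472900390625), (47.3129997253418, 28.295473098754883), 76.56168365478516)
13.15 [412.61 210.47 255.02] yaw 4.83 [-0.022   0.003  -0.9998] [ 0.31 -0.08 -0.07] [-0.087  0.033  0.057] 30.29593008000489
```

View pics/w4.png

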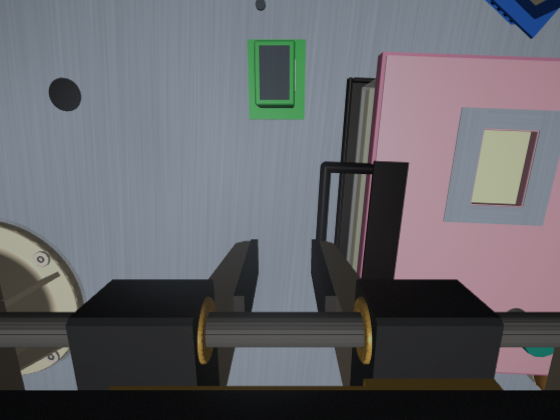

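The feeder's flange measures 65×85 mm at z 54, so it is fully down and square. The wrist view now shows the handle bar from (325,165) down to (322,240) and its +y arm at row 168; the lid is shut.

```bash
python3 - <<'E'
from h import *
im=cv2.imread('pics/w4.png');g=cv2.cvtColor(im,cv2.COLOR_BGR2GRAY).astype(int)
pts=[]
for r in range(180,234,6):
    d=np.where(g[r,305:340]<70)[0]+305
    run=np.split(d,np.where(np.diff(d)>1)[0]+1)[0]; pts.append([run.mean(),r]); print(r,run[0],run[-1],end='; ')
P=ray('wrist',pts,134,'w4.png')[:,:2]
v=cv2.fitLine(P.astype(np.float32),cv2.DIST_HUBER,0,.01,.01).ravel();print('\nyaw',-np.degrees(np.arctan(v[0]/v[1])),'x at y=198',v[2]+(198-v[3])*v[0]/v[1],P[0],P[-1])
col=g[150:190,345:360].mean(1);d=np.where(col<70)[0]+150;print('arm rows',d,ray('wrist',[[352,d.mean()]],134,'w4.png'))
# top cross-check
im=cv2.imread('pics/top1.png');g=cv2.cvtColor(im,cv2.COLOR_BGR2GRAY).astype(int)
for c in(205,215,225):
    d=np.where(g[254:270,c]<70)[0]+254; print(c,d,ray('top',[[c,d.mean()]],134))
E
```

```text
180 320 329; 186 319 329; 192 319 328; 198 319 328; 204 318 327; 210 318 327; 216 317 327; 222 317 326; 228 317 326; 
yaw 3.0072339 x at y=198 446.1998 [444.07419899 240.21450837] [446.57661401 194.9497614 ]
arm rows [150 151 152 153 154 155 156 157 158 159 160 161 162 163 164 165 166 167
 168 169 170 171 172 173 174] [[466.51279112 258.43822595 134.        ]]
205 [261 262 263] [[445.40591979 225.87252755 134.        ]]
215 [260 261 262 263] [[446.53325246 195.71711247 134.        ]]
225 [260 261 262] [[447.65967523 165.58603673 134.        ]]
```

```bash
python3 -m handwheel '[[-0.003,-0.022,-0.035,15,-6,-15,0.35],[0,0,0,15,-6,-25,0.35],[0,0,0,0,0,-20,0.35],[0,0,0,0,0,-5,0.35],[0,0,0,0,0,0,0.35],[0,0,0,0,0,0,0.35]]'; python3 st.py
```

```text
clock: 13.75
tcp_pos: [445.7, 194.9, 189.6]
tool_rot: [0.001, 0.692, 0.722, 0.001]
ft_force: [0.3, 0.3, 0.3]
width: 29.9
13.75 [445.69 194.86 189.58] yaw 2.38 [ 2.9e-03  7.0e-04 -1.0e+00] [0.27 0.27 0.35] [-0.101  0.026 -0.017] 29.850214326110013
```

```bash
python3 -m handwheel '[[0,0.003,0.008,0.5,3,-15,0.35],[0,0,0,0,0,-18,0.35],[0,0,0,0,0,-10,0.35],[0,0,0,0,0,0,0.35]]'; python3 st.py
```

```text
clock: 14.15
tcp_pos: [447.7, 199.1, 146.3]
tool_rot: [0.0, 0.689, 0.725, 0.002]
ft_force: [0.1, -0.5, 0.2]
width: 30.0
14.15 [447.75 199.07 146.35] yaw 2.91 [ 0.0041  0.0029 -1.    ] [ 0.1  -0.48  0.23] [-0.064  0.057  0.036] 29.95303481027232
```

```bash
python3 -m handwheel '[[-0.003,0.004,0,-1.5,-1,-10,0.35],[0,0,0,0,0,-10,0.35],[0,0,0,0,0,-7,0.35],[0,0,0,0,0,-2,0.35],[0,0,0,0,0,0,0.35]]'; python3 st.py
```

```text
clock: 14.65
tcp_pos: [446.5, 198.4, 115.5]
tool_rot: [0.0, 0.689, 0.725, 0.0]
ft_force: [0.4, 0.6, 0.5]
width: 30.3
14.65 [446.5  198.45 115.51] yaw 2.94 [ 5.e-04  0.e+00 -1.e+00] [0.41 0.63 0.47] [-0.081  0.017 -0.002] 30.297976737828947
```

```bash
python3 -m handwheel '[[0,0,0,0,0,0,0.6],[0,0,0,0,0,0,0.75],[0,0,0,0,0,0,1],[0,0,0,0,0,0,1],[0,0,0,0,0,0,1],[0,0,0,0,0,0,1]]'; python3 st.py
```

```text
clock: 15.25
tcp_pos: [445.6, 198.5, 116.0]
tool_rot: [-0.0, 0.689, 0.725, -0.0]
ft_force: [-1.6, -0.1, -2.2]
width: 9.1
15.25 [445.55 198.48 116.01] yaw 2.91 [-1.1e-03  2.0e-04 -1.0e+00] [-1.59 -0.15 -2.24] [-0.004  0.125 -0.007] 9.129043887446295
```

```bash
cat > arc.py <<'E'
from h import *
import sys
s=sense();a=np.radians(2.85);ux=np.array([np.cos(a),np.sin(a)])
p=np.array(s['tcp_pos']);B0=np.array([445.6,198.5,116.0]);hx=255
d=p-B0;X=d[:2]@ux;Y=d[:2]@[-ux[1],ux[0]];Z=d[2]
th=np.arctan2(Z,hx-X);print('theta',np.degrees(th).round(2),'radius',np.hypot(Z,hx-X).round(2),'lateral',Y.round(2))
for t in map(float,sys.argv[1:]):
    t=np.radians(t);X1=hx*(1-np.cos(t));Z1=hx*np.sin(t);q=B0[:2]+X1*ux
    print(np.degrees(t).round(1),'delta',(q-p[:2]).round(1),(Z1-Z).round(1))
E
python3 -m handwheel '[[0,0,0,0,0,4,1],[0,0,0,0.4,0,7,1],[0,0,0,0.8,0,8,1],[0,0,0,1,0,6,1],[0,0,0,0,0,0,1]]'; python3 st.py; python3 arc.py 12
```

```text
clock: 15.75
tcp_pos: [446.9, 198.5, 143.2]
tool_rot: [-0.001, 0.689, 0.725, -0.001]
ft_force: [-0.8, 1.3, -2.9]
width: 8.9
15.75 [446.94 198.53 143.15] yaw 2.89 [-3.2e-03  3.0e-04 -1.0e+00] [-0.77  1.28 -2.91] [0.019 0.294 0.004] 8.854819146316322
theta 6.11 radius 255.11 lateral -0.03
12.0 delta [4.2 0.2] 25.9
```

Radius holds at 255 and the forces are small. I carry on along the arc.

```bash
python3 -m handwheel '[[0,-0.003,0,1.4,0.1,10,1],[0,0,0,2.2,0.1,11,1],[0,0,0,2.7,0.1,11,1],[0,0,0,3.2,0.1,11,1],[0,0,0,3.5,0.2,10,1],[0,0,0,3,0,7,1],[0,0,0,0,0,0,1]]'; python3 st.py; python3 arc.py 25 35
```

```text
clock: 16.45
tcp_pos: [462.8, 199.3, 209.6]
tool_rot: [-0.001, 0.689, 0.725, -0.001]
ft_force: [-1.8, 0.9, -1.9]
width: 8.9
16.45 [462.76 199.26 209.57] yaw 2.87 [-2.5e-03  7.0e-04 -1.0e+00] [-1.77  0.88 -1.89] [ 0.055  0.627 -0.029] 8.899348179994504
theta 21.48 radius 255.57 lateral -0.09
25.0 delta [6.7 0.4] 14.2
35.0 delta [28.9  1.5] 52.7
```

```bash
python3 -m handwheel '[[0,-0.002,0,4.4,0.2,9,1],[0,0,0,5,0.3,10,1],[0,0,0,5.2,0.3,10,1],[0,0,0,5.5,0.3,9.5,1],[0,0,0,4,0.2,7,1],[0,0,0,0,0,0,1]]'; python3 st.py; python3 arc.py 40 45
```

```text
clock: 17.05
tcp_pos: [488.4, 200.5, 260.0]
tool_rot: [-0.001, 0.689, 0.724, -0.0]
ft_force: [-5.2, 0.6, 1.0]
width: 8.8
17.05 [488.39 200.52 259.97] yaw 2.85 [-1.6e-03  7.0e-04 -1.0e+00] [-5.21  0.61  0.95] [ 0.117  1.056 -0.037] 8.774248764008814
theta 34.16 radius 256.4 lateral -0.11
40.0 delta [16.8  0.9] 19.9
45.0 delta [31.8  1.7] 36.3
```

```bash
python3 -m handwheel '[[0,-0.001,0,7.5,0.4,8,1],[0,0,0,7.5,0.4,8,1],[0,0,0,7,0.3,7.5,1],[0,0,0,5,0.3,5,1],[0,0,0,0,0,0,1],[0,0,0,0,0,0,1]]'; python3 st.py; python3 arc.py 45
```

```text
clock: 17.65
tcp_pos: [510.1, 201.6, 288.8]
tool_rot: [-0.005, 0.689, 0.724, -0.005]
ft_force: [-4.0, 1.0, 0.7]
width: 8.9
17.65 [510.09 201.55 288.84] yaw 2.84 [-1.420e-02 -5.000e-04 -9.999e-01] [-4.    1.01  0.71] [ 0.135  0.96  -0.061] 8.857994447220896
theta 42.23 radius 257.18 lateral -0.16
45.0 delta [10.1  0.7] 7.5
```

```bash
python3 -m handwheel '[[0,-0.01,0,5,0.4,4,1],[0,0,0,4,0.2,3,1],[0,0,0,0,0,0,1],[0,0,0,0,0,0,1]]'
python3 - <<'E'
from h import *
snap('scene','scene3.png');snap('top','top3.png')
a=cv2.imread('pics/scene3.png')[60:300,200:480];b=cv2.imread('pics/top3.png')[130:300,120:400]
c=np.vstack([cv2.resize(a,None,fx=1.4,fy=1.4),cv2.resize(b,None,fx=1.4,fy=1.4)]);cv2.imwrite('pics/c3.png',c);print(c.shape)
E
python3 st.py; python3 arc.py 45
```

```text
clock: 18.05
tcp_pos: [515.9, 201.8, 295.3]
tool_rot: [-0.003, 0.689, 0.724, -0.004]
ft_force: [-3.7, 1.0, 0.3]
width: 9.0
(574, 392, 3)
18.15 [515.92 201.81 295.26] yaw 2.85 [-0.0105 -0.0015 -0.9999] [-3.85  0.59  0.73] [ 0.173  0.94  -0.045] 8.7742494901791
theta 44.16 radius 257.32 lateral -0.19
45.0 delta [4.3 0.4] 1.1
```

View pics/c3.png

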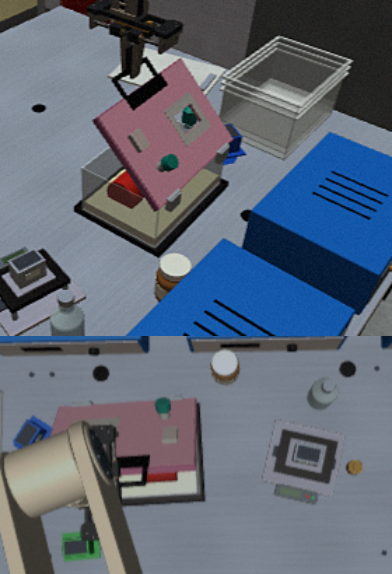

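The lid is up at about 45°, held by the bar, with the feeder still seated. I measure the angle from the lid's −y front corner in the scene view, crop (95,92) → image (268,126).

```bash
python3 - <<'E'
from h import *
def ang(name,uv,ylat):
    a=np.radians(2.85);ux=np.array([np.cos(a),np.sin(a),0]);uy=np.array([-np.sin(a),np.cos(a),0])
    H=np.array([700.3,211.2,134.]); K,e,Rm=cam(name)
    d=np.linalg.inv(K)@[uv[0],uv[1],1]*[1,-1,-1];d=Rm@d
    t=((H+ylat*uy-e)@uy)/(d@uy);P=e+t*d-H;x=-P@ux;z=P[2];r=np.hypot(x,z)
    return r.round(1),np.degrees(np.arctan2(z,x)).round(2)
for n,f in(('scene','scene3.png'),):
    im=cv2.imread('pics/'+f);hsv=cv2.cvtColor(im,cv2.COLOR_BGR2HSV);m=cv2.inRange(hsv,(150,30,50),(180,255,255))
    m2=np.zeros_like(m);m2[90:215,255:390]=m[90:215,255:390]
    cs,_=cv2.findContours(m2,cv2.RETR_EXTERNAL,cv2.CHAIN_APPROX_NONE);c=max(cs,key=cv2.contourArea)[:,0]
    L=c[c[:,0].argmin()];T=c[c[:,1].argmin()];B=c[c[:,1].argmax()];print(L,T,B)
    for p,y in((L,-148),(T,148)): print(p,ang(n,p,y))
print('expected r,angle offset of top corner',np.hypot(212,4),np.degrees(np.arctan2(4,212)))
# bar from shut-state same method check: tcp grasp pt
s=sense();q=s['tool_rot'];M=R.from_quat([q[1],q[2],q[3],q[0]]).as_matrix();g=s['tcp_pos']-18*M[:,2];v=g-[700.3,211.2,134];print('grasp angle',np.degrees(np.arctan2(v[2],np.hypot(v[0],v[1]))),np.linalg.norm(v))
E
```

```text
[266 146] [327 102] [311 210]
[266 146] (np.float64(213.0), np.float64(39.02))
[327 102] (np.float64(214.0), np.float64(42.43))
expected r,angle offset of top corner 212.03773249117714 1.0809241866606887
grasp angle 44.185083151308184 257.1970520199619
```

```bash
python3 - <<'E'
from h import *
im=cv2.imread('pics/scene3.png')[90:220,250:390];cv2.imwrite('pics/c4.png',cv2.resize(im,None,fx=4.5,fy=4.5,interpolation=cv2.INTER_CUBIC))
E
```

```text
(no output)
```

View pics/c4.png

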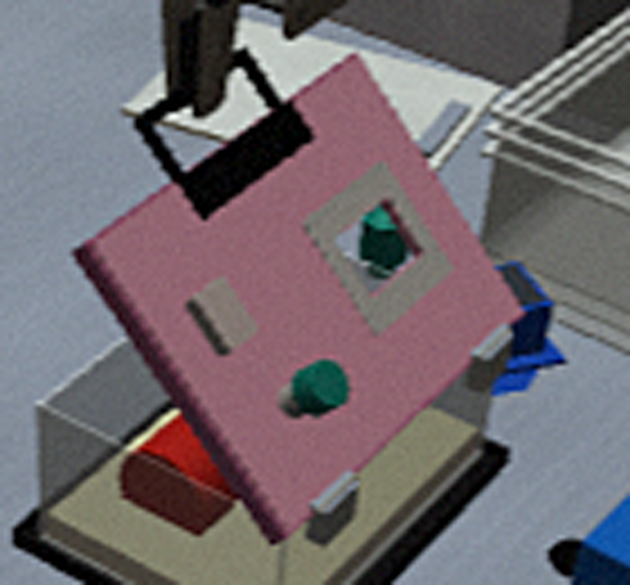

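```bash
python3 - <<'E'
from h import *
a=np.radians(2.85);ux=np.array([np.cos(a),np.sin(a),0]);uy=np.array([-np.sin(a),np.cos(a),0]);H=np.array([700.3,211.2,134.])
def xz(uv,ylat,fnn='scene'):
    K,e,Rm=cam(fnn);d=Rm@(np.linalg.inv(K)@[uv[0],uv[1],1]*[1,-1,-1]);t=((H+ylat*uy-e)@uy)/(d@uy);P=e+t*d-H;return np.array([-P@ux,P[2]])
F1=xz((250+92/4.5,90+245/4.5),-148);F2=xz((250+357/4.5,90+56/4.5),148);B1=xz((250+290/4.5,90+538/4.5),-148);B2=xz((250+523/4.5,90+313/4.5),148)
for F,B in((F1,B1),(F2,B2)): print(F,B,'len',np.linalg.norm(F-B),'lid angle edge',np.degrees(np.arctan2(*(F-B)[::-1])),'from hinge',np.degrees(np.arctan2(F[1],F[0]))-1.08)
for th in(42,45):
    t=np.radians(th)
    for y in(-148,148):
        P=[H+y*uy-ux*(x*np.cos(t)-4*np.sin(t)*-1*-1*1)+np.array([0,0,x*np.sin(t)+4*np.cos(t)]) for x in(212,0)]
        print(th,y,[((p-[250,90])*4.5).round(0) for p in proj('scene',P)])
# shut-state calibration from scene1
im=cv2.imread('pics/scene1.png');m=cv2.inRange(cv2.cvtColor(im,cv2.COLOR_BGR2HSV),(150,30,50),(180,255,255));m[:120]=0;m[:,:245]=0;m[:,375:]=0
c=max(cv2.findContours(m,0,1)[0],key=cv2.contourArea)[:,0];print('shut corners',c[c[:,0].argmin()],c[c[:,1].argmin()],c[c[:,0].argmax()],'pred',proj('scene',[H-212*ux+s*148*uy+[0,0,4] for s in(-1,1)]).round(1),proj('scene',[H+s*148*uy+[0,0,4] for s in(-1,1)]).round(1))
E
```

```text
[150.18038647 145.45592078] [-5.24527396 -3.95270264] len 215.59237618405828 lid angle edge 43.869201789843345 from hinge 43.00445309927516
[149.6187584  145.67050928] [-5.40196925 -1.59420778] len 213.81843440496795 lid angle edge 43.53023292381673 from hinge 43.15395613541421
42 -148 [array([ 86., 243.]), array([287., 528.])]
42 148 [array([350.,  55.]), array([521., 306.])]
45 -148 [array([ 96., 236.]), array([288., 528.])]
45 148 [array([361.,  48.]), array([521., 307.])]
shut corners [253 178] [308 136] [366 159] pred [[253.9 177.2]
 [309.5 134.9]] [[313.1 206.6]
 [365.  157.5]]
```

Both checks (grasp arc, and corners corrected by the shut-lid reprojection) give about 44.2°. I add the last 0.8°.

```bash
python3 -m handwheel '[[0,-0.01,0,2.3,0.2,2.6,1],[0,0,0,0,0,0,1],[0,0,0,0,0,0,1],[0,0,0,0,0,0,1],[0,0,0,0,0,0,1]]'; python3 st.py; python3 arc.py 45
```

```text
clock: 18.65
tcp_pos: [518.3, 201.9, 297.6]
tool_rot: [0.001, 0.689, 0.724, -0.001]
ft_force: [-4.1, 1.9, 0.9]
width: 9.2
18.65 [518.27 201.93 297.63] yaw 2.85 [ 3.0e-04 -1.8e-03 -1.0e+00] [-4.05  1.89  0.86] [ 0.092  0.892 -0.013] 9.196926939214451
theta 44.9 radius 257.3 lateral -0.19
45.0 delta [1.9 0.3] -1.3
```

```bash
python3 -m handwheel '[[0,0,0,0,0,0,1],[0,0,0,0,0,0,1],[0,0,0,0,0,0,1],[0,0,0,0,0,0,1],[0,0,0,0,0,0,1]]'; python3 arc.py; python3 - <<'E'
from h import *
im=snap('scene','scene4.png')
d=cv2.absdiff(cv2.imread('pics/scene1.png'),im[:,:,::-1].copy()).max(2);_,b=cv2.threshold(cv2.medianBlur(d,5),50,255,0)
for c in cv2.findContours(b,0,1)[0]:
    if cv2.contourArea(c)>12: print(cv2.boundingRect(c))
E
```

```text
clock: 19.15
tcp_pos: [518.2, 201.9, 297.6]
tool_rot: [0.001, 0.689, 0.724, -0.001]
ft_force: [-3.0, 0.9, 0.1]
width: 8.6
theta 44.89 radius 257.3 lateral -0.21
(202, 242, 37, 30)
(355, 148, 9, 11)
(313, 140, 35, 26)
(96, 96, 17, 19)
(312, 91, 7, 6)
(158, 78, 6, 9)
(165, 74, 8, 12)
(125, 72, 23, 23)
(253, 49, 93, 161)
(282, 49, 10, 8)
(101, 44, 22, 11)
(144, 42, 34, 27)
(298, 33, 7, 7)
(288, 26, 13, 9)
(146, 17, 31, 21)
(279, 14, 15, 5)
(148, 5, 23, 12)
(89, 4, 38, 95)
(275, 0, 4, 6)
(93, 0, 5, 10)
```

Only the arm, the cage lid and the cradle (with the feeder) have changed, and the hold is steady.

```bash
python3 -c "from rig import sign_off; print(sign_off())"
```

```text
the job is handed in; nothing more can be done
None
```

I put the steel feeder in the cradle's pocket with the lid kept shut. I then lifted the lid by its bar and handed in at about 19.2 s while still holding it at about 45°.

- **Feeder:** Contact came at the height expected for the flange lying on the frame. A later picture shows the flange at 65 × 85 mm, within about 1 mm of the pocket's centre and square to it.
- **Lid angle:** The gripper's position gives 44.9°, steady over the last half second with about 3–4 N at the wrist. At the earlier 44.2° reading, the picture's lid corners gave 43.0–43.9° raw. They agree at about 44.2° once corrected by the shut-lid picture. I did not measure the final pose from a picture, so the angle could be off by about 1°.
- **Disagreement:** The gripper's distance from the hinge came out at 257 mm rather than 255 mm, so my hinge position or the grip is about 2 mm off.
- **Everything else:** The before-and-after picture shows changes only at the arm, the lid and the cradle.

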